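Click in and tug-test the hanger post

ROBOT

A 6-joint arm with a two-finger parallel gripper is mounted at the origin on a cart in front of the work surface, level with it; the furniture and walls round the work are solid. World frame = base frame: x ahead of the robot, y to its left, z up, the work surface at z = 0. Lengths are in m, angles in rad, forces in N, time in s.
With the tool pointing down it reaches from about 0.275 to 1 m from the base axis. Payload 8.4 kg.
Tool frame: the origin (TCP) lies on the centre line of the jaws, within the pads' length; the fingertips stand 22 mm ahead of it and the grasp point (between the pads) lies 3 mm ahead of it; z points along the fingers, y is the direction in which the jaws open and shut (so a half turn about z gives the same grasp; the last joint's range is limited). The gripper opens to 85 mm and grips with 20 to 120 N. Pads are 22 mm wide; open, the fingers measure 114 mm over their backs; the gripper's body (76 mm by 85 mm) begins 54 mm behind the grasp point. The pads swing forward as they close: fully open they stand 13 mm farther back than shut.
Start: joints at [-1.351, 0.353, 1.633, -0, 1.155, -0.002], TCP at [0.137, -0.61, 0.253] pointing down, gripper open.
Joint ranges: [-2.63, 2.63], [-0.92, 2.1], [0.06, 2.66], [-1.3, 4.44], [0, 2.69], [-3.02, 3.02]. Speed limits (rad/s): [2.22, 2.22, 2.79, 3.14, 3.14, 3.14].

INTERFACE

Orientations are given as a rotation vector (axis times angle).
In Python, from workcell import * gives the robot as it stands. The module is installed in compiled form; this text tells all that it offers.
- The arm moves only by the shell command python3 -m creep 'ROWS'. ROWS is JSON, a list of rows, each a list of 3 entries, a list of its own where there are three numbers: the opening, from 0 (shut) to 1 (fully open), then the shift along the world's x, y, z in mm, then the turn, a rotation vector about the world's x, y, z in degrees. A call has 1 to 8 rows; each row shifts and turns the pose as measured when the row begins; what a row does not reach is not made up. A row lasts 1/10 s, in which the tool goes at most 50 mm and 8.59 degrees, less where a joint would pass 70% of its speed; a pose out of reach is approached as far as the arm can. A call is refused whole if a number of a shift passes 50 or a number of a turn 8.59, either way. A call with a gripper value outside its range is refused whole. The fingers move at their own pace and stop on an object; the grip force is fixed at half the most. Time passes only in rows, so rows that do not move let the fingers close. It gives the time, the measured TCP pose, the force and the opening at its end, in the units of the state.
- read_state(): the state, without advancing time (a new reading comes with each control period).
- grab_frame(name): name is "side" or "top"; returns a dict with "image" (420x560x3 uint8, blue, green, red), "fx", "fy", "cx", "cy" (pixels), "view" (4x4, takes a point from world to camera coordinates). Camera axes: x right, y down, z forward; pixel columns grow to the right and rows downward; lengths in m; the calibration is good to about 2 mm. A picture is of the moment at which its call begins. There is no depth.
- finish_job(): hands the job in, once; it reports no verdict.
Trained networks look in the newest picture that a camera, given by its name, has taken for a name from the list of things; names that differ only in an ending like _2 or _b are one class to them, and where a whole thing is asked for, a point or a joint stands for the part that bears it (a point fixed in the world has none). Each returns a list of dicts, best first, with "conf" (0 to 1); they miss things now and then, are a little off and sometimes report something else, mostly with a low value. They report only what shows in the picture. A call takes as long as a camera call.
- boxes_of(camera, query): "point" ([column, row] in pixels, amid what is visible of it).
The state is a dict: "clock": time; "joint_positions": joint angles; "qvel": joint speeds; "effort": joint torques, N m; "eef_pos": TCP position; "eef_rot": TCP orientation; "wrist_force": force on the tool from outside, world axes, zero at the start; "ft_torque": the same for the moment, N m; "grip_width": finger opening in m.
Only numpy, scipy, OpenCV 4.12 (cv2) and the standard library are available. Lean on these libraries where they do the work, as an engineer would, in place of code of your own. Each camera call takes 0.05 s, during which the arm holds its last target.

TASK

Take the hanger post out of its parking stand and press it straight down into the sprung holder until it clicks home. Then prove that it holds: pull it straight up with slowly rising force to about 15 N, keep that pull for half a second, and let go, leaving the post standing locked in the holder. Neither press nor pull on the holder with more than 22 N, and leave everything else where it is.

Things in the scene. Friction and masses are not known exactly. Their poses are not given: they have to be found in the camera images.
- post_grip (a point): centre of the black round grip (22 mm across, 50 mm high) of the hanger post, on its axis, z up: 98 mm above the stem's tip, 28 mm above the collar's top face, 37 mm below the top of the small steel eye on top. Post: 135 mm tall, 80 g (varies by a third); it starts standing loosely in the stand, its collar resting on the stand's top, 70 mm above the trolley
- post_tip (a point): lower end of the post's steel stem, on its axis, z up. Upward from here: bevelled tip, ring groove 12 to 23 mm up, plain stem 16 mm across up to 64 mm, steel collar 28 mm across and 6 mm high, then the black grip. The post is home when this tip stands on the holder's hidden stop
- stand: white square parking stand, 60 x 60 x 70 mm, fixed to the trolley, with one upright round hole 19 mm across and 68 mm deep in the middle of its top; origin at the centre of its underside, z up
- holder_mouth (a point): centre of the bore's mouth in the top face of the grey holder block (66 x 66 mm, 60 mm high), 80 mm above the trolley, z up. Bore 18 mm across, 5 mm bevel round the mouth. The stop inside lies 42 to 56 mm below the mouth, differently every time and out of sight: home must be felt, as a firm rise of force after the click
- holder_base: dark square foot plate of the holder, 82 x 82 x 8 mm, fixed to the trolley; origin at the centre of its underside. The holder block on it has two sprung catches in its bore that snap into the post's groove. They meet the tip about 17 mm above home; pushing past them takes 5 to 12 N. Clicked in, the post has some 1.5 mm of free play and holds against pulls under 25 N; not clicked, it draws out with a few newtons
- holder (a joint): how far (m) the whole sprung holder block is pulled up (+) or pressed down (-) on its spring; 0 at rest, about 1 mm for each 5 N, stops at +-11 mm; the mouth and the stop move with it
- tape_roll: white roll of tape, 69 mm across, 25 mm high, lying flat; origin at the centre of its underside; to be left alone
- forceps_1: steel forceps, 137 mm long, lying; origin under its middle; to be left alone
- kidney_dish: steel kidney dish, 224 x 116 x 43 mm, on the left; origin at the centre of its underside; fixed
- vial_1: clear vial with dark cap, 29 mm across, 74 mm high; origin at the centre of its underside; to be left alone
- vial_2: a second such vial; to be left alone
- gauze_pack_1: flat gauze pack, 86 x 59 x 13 mm; origin at the centre of its underside; to be left alone
- bottle_10: white medicine bottle with white ribbed cap, 38 mm across, 104 mm high; origin at the centre of its underside; to be left alone
- ointment_jar_2: blue ointment jar, 36 mm across, 53 mm high; origin at the centre of its underside; to be left alone

How it is judged:
On the way, in this order (a step that is already met when the one before it is completed fails the run):
1. the post is pressed home in the holder: on the bore's axis, its grip point less than 59.5 mm above the mouth (horizontal distance between post_grip and holder_mouth below 0.01 m and z of post_grip in the frame of holder_mouth below 0.0595 m), for 0.1 s.
2. the post, pulled up, lifts the holder on its spring with 11 N or more and stays in, the fingers not on the holder (value of joint holder above 0.0022 m and z of post_grip in the frame of holder_mouth below 0.0595 m and contact force between post and holder_base above 6 N and contact force between the fingers and holder_base below 0.5 N), for 0.3 s.
At the end, for the whole second after the job is handed in: The post stands still and upright (within 0.12 rad) in the holder, locked: its grip point within 10 mm of the bore's axis and less than 59.5 mm above the mouth; the holder is back at rest within 1.5 mm (all of step 1 and angle between post_grip's own z axis and vertical below 0.12 rad and linear speed of post below 0.02 m/s and value of joint holder between -0.0015 and 0.0015 m); the robot touches nothing.
It fails at once if the holder is pulled up with more than about 22 N (value of joint holder above 0.0046 m).
It fails at once if the holder is pressed down with more than about 22 N (value of joint holder below -0.0046 m).
It fails at once if a bystander is shifted by more than 30 mm (distance of any of tape_roll, forceps_1, vial_1, vial_2, gauze_pack_1, bottle_10, ointment_jar_2 from where it was at the start of the episode above 0.03 m).
It also fails if it takes over 61 s, if anything falls off the work surface, if the arm or the gripper's body presses on something with over 40 N, if the wrist force passes 120 N, or if a joint passes its speed limit or range.

## Working session

There is one attempt and no reset: what is moved stays moved. The work goes in short steps, Python scripts to look and compute and a shell command to move; the robot and the scene stay as the last step left them, time stands still between calls to the robot, and variables do not carry over. Pictures are saved under pics/ and viewed, and the job is handed in when it is done.

```bash
mkdir -p pics; python3 - <<'E'
from workcell import *
import cv2
for c in ("top","side"):
    f=grab_frame(c); cv2.imwrite(f"pics/{c}0.png",f["image"])
    print(c,f["fx"],f["fy"],f["cx"],f["cy"],f["view"])
    for q in ("post_grip","stand","holder_mouth","holder_base"):
        print(q,boxes_of(c,q)[:3])
s=read_state(); print(s)
E
```

```text
top 382.8254393843512 382.8254393843512 273.78203033339196 220.733454741751 [[-2.71704760e-02 -9.99630808e-01  1.14037083e-04  9.92549105e-02]
 [-9.86043869e-01  2.67824309e-02 -1.64317346e-01  5.75854141e-01]
 [ 1.64253627e-01 -4.57702608e-03 -9.86407521e-01  8.46608020e-01]
 [ 0.00000000e+00  0.00000000e+00  0.00000000e+00  1.00000000e+00]]
post_grip [{'point': [343.8, 245.5], 'conf': 0.68}]
stand [{'point': [337.1, 252.7], 'conf': 0.62}]
holder_mouth [{'point': [241.6, 238.2], 'conf': 0.68}]
holder_base [{'point': [345.5, 248.2], 'conf': 0.64}]
side 454.47846401561964 454.47846401561964 276.47858760728553 209.7287040522234 [[ 0.87296286 -0.48772658  0.00765622 -0.44391612]
 [-0.28794076 -0.52791643 -0.79899585  0.29007296]
 [ 0.39373336  0.69528917 -0.6012878   0.64447385]
 [ 0.          0.          0.          1.        ]]
post_grip [{'point': [298.6, 275.9], 'conf': 0.65}]
stand [{'point': [300.2, 303.7], 'conf': 0.84}, {'point': [295.8, 192.1], 'conf': 0.43}, {'point': [249.9, 222.4], 'conf': 0.17}]
holder_mouth [{'point': [252.1, 215.2], 'conf': 0.98}]
holder_base [{'point': [251.8, 222.5], 'conf': 0.85}]
{'clock': 0.5, 'joint_positions': array([-1.35140912e+00,  3.53057950e-01,  1.63341393e+00,  1.50962487e-05,
        1.15519324e+00, -2.42059449e-03]), 'qvel': array([-0.00118176,  0.00010895, -0.00101081,  0.00150791,  0.00191334,
        0.00240336]), 'effort': array([ 4.58233844e-04, -6.04694438e+01, -3.42178953e+01, -1.25924753e-04,
        2.17400986e-03, -3.41536335e-06]), 'eef_pos': array([ 0.13748645, -0.60968462,  0.25323878]), 'eef_rot': array([-3.12222014e+00, -3.47683426e-01, -9.24121263e-06]), 'wrist_force': array([-0.28028147,  0.38496546, -0.22768107]), 'ft_torque': array([-0.00724181,  0.02038162,  0.01423   ]), 'grip_width': 0.08535615471330626}
```

View pics/top0.png

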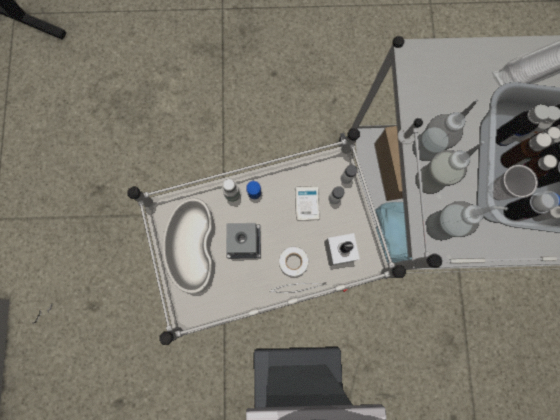

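View pics/side0.png

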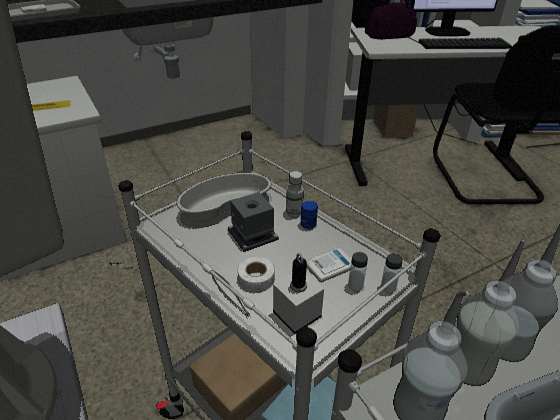

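```bash
cat > h.py <<'E'
import numpy as np,cv2
from workcell import *
def proj(f,P):
    V=f["view"];p=V[:3,:3]@np.array(P)+V[:3,3]
    return np.array([f["fx"]*p[0]/p[2]+f["cx"],f["fy"]*p[1]/p[2]+f["cy"]])
def atz(f,uv,z):
    V=f["view"];R=V[:3,:3];o=-R.T@V[:3,3]
    d=R.T@np.array([(uv[0]-f["cx"])/f["fx"],(uv[1]-f["cy"])/f["fy"],1]);return o+d*(z-o[2])/d[2]
def tri(fs,uvs):
    A=[];b=[]
    for f,uv in zip(fs,uvs):
        V=f["view"];R=V[:3,:3];o=-R.T@V[:3,3]
        d=R.T@np.array([(uv[0]-f["cx"])/f["fx"],(uv[1]-f["cy"])/f["fy"],1]);d/=np.linalg.norm(d)
        M=np.eye(3)-np.outer(d,d);A.append(M);b.append(M@o)
    return np.linalg.solve(sum(A),sum(b))
def crop(f,c,w,k,name):
    x0,y0=int(c[0]-w),int(c[1]-w);im=f["image"][y0:y0+2*w,x0:x0+2*w]
    cv2.imwrite(name,cv2.resize(im,None,fx=k,fy=k,interpolation=cv2.INTER_CUBIC));print(name,x0,y0,k)
E
python3 - <<'E'
from h import *
T=grab_frame("top");S=grab_frame("side")
print("grip",atz(T,(343.8,245.5),.104),atz(S,(298.6,275.9),.104),tri((T,S),((343.8,245.5),(298.6,275.9))))
print("mouth",atz(T,(241.6,238.2),.08),atz(S,(252.1,215.2),.08))
ims=[]
for f,c in((T,(341,247)),(T,(242,240)),(S,(298,285)),(S,(252,222))):
    x0,y0=c[0]-35,c[1]-35
    if f is S: x0-=5;y0-=5
    ims.append(cv2.resize(f["image"][y0:y0+60+15,x0:x0+75],(300,300),interpolation=cv2.INTER_CUBIC));print(x0,y0)
cv2.imwrite("pics/c1.png",np.vstack([np.hstack(ims[:2]),np.hstack(ims[2:])]))
E
```

```text
grip [ 0.51054143 -0.06610212  0.104     ] [ 0.50243504 -0.08142209  0.104     ] [ 0.5115052  -0.06873984  0.08852026]
mouth [0.53536995 0.15664361 0.08      ] [0.52217511 0.1233355  0.08      ]
306 212
207 205
258 245
212 182
```

View pics/c1.png

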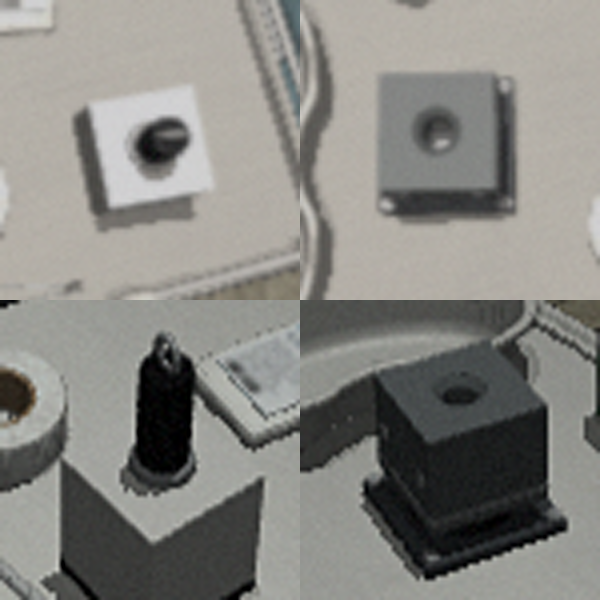

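```bash
python3 - <<'E'
from h import *
T=grab_frame("top");S=grab_frame("side")
for n,t,s,z in(("mouth",(241.25,237.5),(252.75,204.5),.08),("stand",(343.4,248.8),(298.9,287.2),.07),("grip",(345.5,246.5),(298.7,273.8),.104)):
    P=tri((T,S),(t,s));print(n,atz(T,t,z),atz(S,s,z),P,proj(T,P)-t,proj(S,P)-s)
# block top & stand corners (top view) for yaw
for n,pts,z in(("st",[(88,103),(193,87),(213,188),(105,211)],.07),):
    q=[atz(T,(306+x/4,212+y/4),z) for x,y in pts];print(np.round(q,3))
q=[atz(T,(207+x/4,205+y/4),.08) for x,y in [(80,72),(195,72),(198,190),(80,190)]];print(np.round(q,3),np.mean(q,0))
for s in range(1):
    for g in ("tape_roll","bottle_10","ointment_jar_2","forceps_1","vial_1","gauze_pack_1"):
        b=boxes_of("top",g)[:2];print(g,[(x["conf"],np.round(atz(T,x["point"],.03),3)) for x in b])
E
```

```text
mouth [0.53696447 0.15740413 0.08      ] [0.53921309 0.1542468  0.08      ] [0.53871536 0.15694892 0.07816396] [ 0.26158863 -0.68277343] [-0.80187125  0.10678793]
stand [ 0.50638667 -0.07110865  0.07      ] [ 0.50800379 -0.07566205  0.07      ] [ 0.50819916 -0.07246532  0.06654374] [ 0.27945778 -0.67635459] [-0.98288436  0.16357345]
grip [ 0.50827532 -0.06965286  0.104     ] [ 0.50501776 -0.07750088  0.104     ] [ 0.50908949 -0.0711455   0.09644326] [ 0.02123932 -0.05143382] [-0.07375594  0.01278159]
[[ 0.532 -0.038  0.07 ]
 [ 0.54  -0.098  0.07 ]
 [ 0.483 -0.105  0.07 ]
 [ 0.471 -0.044  0.07 ]]
[[0.571 0.189 0.08 ]
 [0.569 0.124 0.08 ]
 [0.503 0.124 0.08 ]
 [0.504 0.189 0.08 ]] [0.53659482 0.15671353 0.08      ]
tape_roll [(0.85, array([0.481, 0.031, 0.03 ]))]
bottle_10 [(0.57, array([0.664, 0.191, 0.03 ])), (0.33, array([0.533, 0.151, 0.03 ]))]
ointment_jar_2 [(0.67, array([0.65 , 0.133, 0.03 ]))]
forceps_1 [(0.45, array([0.415, 0.084, 0.03 ]))]
vial_1 [(0.53, array([ 0.637, -0.068,  0.03 ])), (0.5, array([ 0.692, -0.098,  0.03 ]))]
gauze_pack_1 [(0.77, array([0.622, 0.006, 0.03 ])), (0.58, array([0.649, 0.132, 0.03 ]))]
```

```bash
python3 -m creep '[[1,[20,45,5],[0,0,0]],[1,[20,50,5],[0,0,0]],[1,[20,50,0],[0,0,0]],[1,[20,50,0],[0,0,0]],[1,[20,50,0],[0,0,0]],[1,[20,50,0],[0,0,0]],[1,[20,50,0],[0,0,0]],[1,[20,50,0],[0,0,0]]]'
```

```text
clock: 1.8
eef_pos: [0.2864, -0.2377, 0.2631]
eef_rot: [3.119, 0.333, 0.004]
wrist_force: [1.0, -0.0, -0.3]
grip_width: 0.0853
```

```bash
python3 -m creep '[[1,[20,45,0],[0,0,0]],[1,[35,40,0],[0,0,0]],[1,[40,30,0],[0,0,0]],[1,[40,30,0],[0,0,0]],[1,[40,15,0],[0,0,0]],[1,[20,5,0],[0,0,0]],[1,[0,0,0],[0,0,0]]]'; python3 - <<'E'
from h import *
s=read_state();print(s["eef_pos"],cv2.Rodrigues(s["eef_rot"])[0].round(3))
T=grab_frame("top");S=grab_frame("side")
cv2.imwrite("pics/a1.png",np.hstack([cv2.resize(T["image"][150:330,220:420],(400,360)),cv2.resize(S["image"][150:330,200:400],(400,360))]))
E
```

```text
clock: 2.5
eef_pos: [0.4836, -0.0644, 0.2655]
eef_rot: [3.115, 0.343, 0.017]
wrist_force: [0.5, 0.7, 0.0]
grip_width: 0.0854
[ 0.48355079 -0.0644423   0.26552417] [[ 0.976  0.217  0.011]
 [ 0.217 -0.976 -0.006]
 [ 0.01   0.008 -1.   ]]
```

View pics/a1.png

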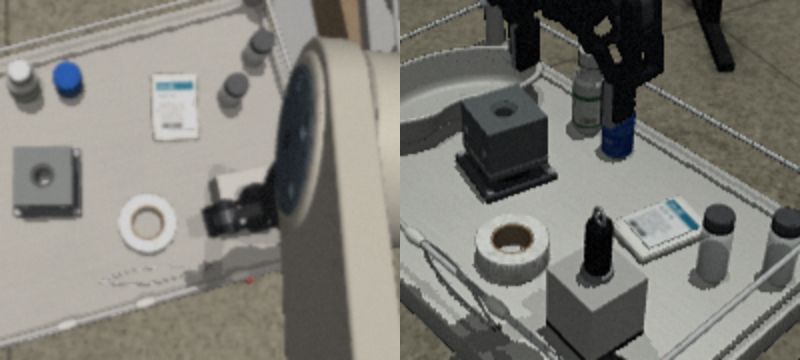

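```bash
python3 -m creep '[[1,[24,-9,-20],[0.3,0.6,0]],[1,[0,0,-40],[0,0,0]],[1,[0,0,-15],[0,0,0]],[1,[0,0,0],[0,0,0]]]'; python3 - <<'E'
from h import *
s=read_state();print(s["eef_pos"],cv2.Rodrigues(s["eef_rot"])[0].round(3))
S=grab_frame("side")
cv2.imwrite("pics/a2.png",cv2.resize(S["image"][150:330,200:400],(600,540)))
E
```

```text
clock: 3.0
eef_pos: [0.5011, -0.0775, 0.1898]
eef_rot: [3.122, 0.336, -0.001]
wrist_force: [-0.1, -0.2, 0.9]
grip_width: 0.0853
[ 0.50112674 -0.07750882  0.18976528] [[ 0.977  0.213 -0.   ]
 [ 0.213 -0.977 -0.002]
 [-0.001  0.002 -1.   ]]
```

View pics/a2.png

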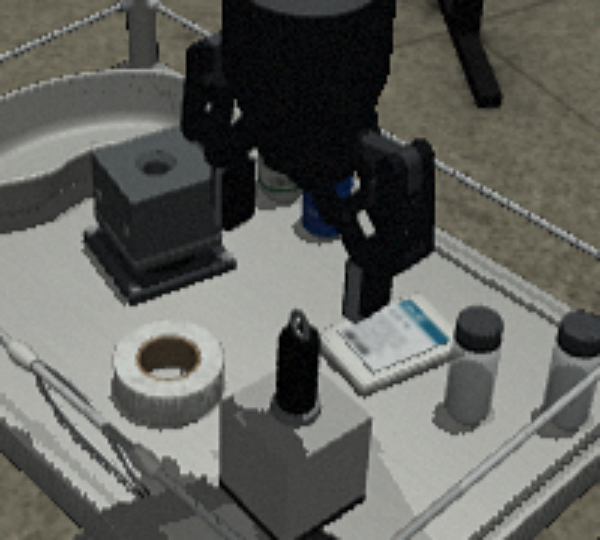

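```bash
python3 -m creep '[[1,[6,4,-5],[0,0,0]],[1,[0,0,-30],[0,0,0]],[1,[0,0,-30],[0,0,0]],[1,[0,0,-15],[0,0,0]],[1,[0,0,0],[0,0,0]]]'; python3 - <<'E'
from h import *
s=read_state();print(s["eef_pos"],cv2.Rodrigues(s["eef_rot"])[0].round(3))
S=grab_frame("side")
cv2.imwrite("pics/a3.png",cv2.resize(S["image"][200:340,220:380],(640,560)))
E
```

```text
clock: 3.55
eef_pos: [0.5106, -0.0745, 0.1144]
eef_rot: [3.119, 0.331, 0.017]
wrist_force: [-0.1, 0.3, -0.3]
grip_width: 0.0857
[ 0.51058108 -0.07454557  0.11442462] [[ 0.978  0.21   0.011]
 [ 0.21  -0.978 -0.003]
 [ 0.01   0.006 -1.   ]]
```

View pics/a3.png

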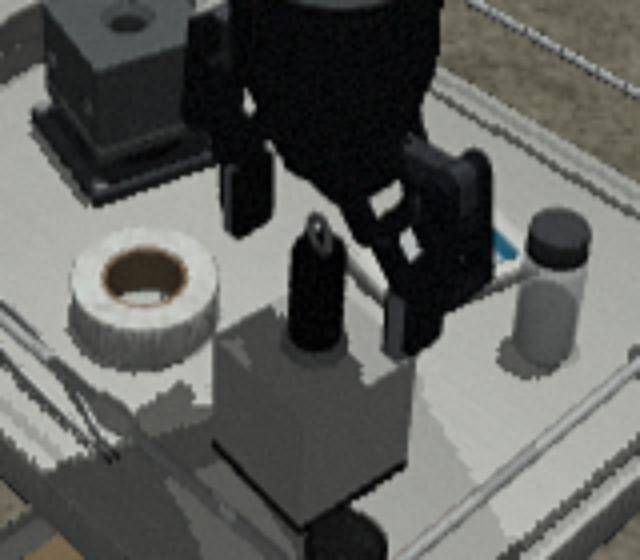

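```bash
python3 - <<'E'
from h import *
s=read_state();R=cv2.Rodrigues(s["eef_rot"])[0];p=s["eef_pos"]
S=grab_frame("side")
k=lambda P:((proj(S,P)-[220,200])*4).round()
for y in(.0425,-.0425,0):
  for z in(0.009,-.01,-.029): print(y,z,k(p+R@[0,y,z]))
for P in((.507,-.073),(.509,-.07),(.505,-.077),(.5106,-.0745)): print(P,k((*P,.104)),k((*P,.141)))
E
```

```text
0.0425 0.009 [401. 339.]
0.0425 -0.01 [403. 305.]
0.0425 -0.029 [406. 269.]
-0.0425 0.009 [254. 227.]
-0.0425 -0.01 [254. 193.]
-0.0425 -0.029 [254. 158.]
0 0.009 [325. 281.]
0 -0.01 [326. 247.]
0 -0.029 [327. 211.]
(0.507, -0.073) [313. 286.] [317. 218.]
(0.509, -0.07) [314. 280.] [317. 212.]
(0.505, -0.077) [314. 294.] [318. 226.]
(0.5106, -0.0745) [323. 286.] [327. 218.]
```

```bash
python3 -m creep '[[1,[-2,1,-7],[0.2,0.6,0]],[1,[0,0,0],[0,0,0]],[0.5,[0,0,0],[0,0,0]],[0.35,[0,0,0],[0,0,0]]]'; python3 -c "
from h import *
s=read_state();print(s['eef_pos'],cv2.Rodrigues(s['eef_rot'])[0].round(3)[:,2],s['grip_width'],s['wrist_force'])"
```

```text
clock: 4.05
eef_pos: [0.5119, -0.0739, 0.1122]
eef_rot: [3.122, 0.331, 0.013]
wrist_force: [0.3, -0.3, -0.3]
grip_width: 0.0592
[ 0.51192381 -0.07388832  0.11220346] [ 0.008 -0.001 -1.   ] 0.05921986082569946 [ 0.32658559 -0.26076716 -0.27193106]
```

```bash
for i in 1; do python3 -m creep '[[0.35,[-3,0,-5],[0.2,0.4,0]]]';python3 -m creep '[[0.35,[-1,0,-2],[0,0,0]]]';python3 -m creep '[[0.35,[0,0,0],[0,0,0]]]'; done; python3 -c "
from h import *
s=read_state();print(s['eef_pos'],cv2.Rodrigues(s['eef_rot'])[0].round(3)[:,2],s['grip_width'],s['wrist_force'],s['qvel'].round(3))"
```

```text
clock: 4.15
eef_pos: [0.5097, -0.0739, 0.1079]
eef_rot: [-3.122, -0.331, -0.005]
wrist_force: [-0.2, 0.4, 0.1]
grip_width: 0.044
clock: 4.25
eef_pos: [0.5082, -0.0739, 0.1055]
eef_rot: [-3.122, -0.331, -0.004]
wrist_force: [0.0, -0.4, 0.2]
grip_width: 0.0302
clock: 4.35
eef_pos: [0.5078, -0.0739, 0.1051]
eef_rot: [-3.121, -0.331, -0.003]
wrist_force: [0.4, -0.6, -0.4]
grip_width: 0.0296
[ 0.50780304 -0.07394588  0.10514509] [ 0.001  0.003 -1.   ] 0.029576292667829303 [ 0.42323241 -0.63026121 -0.40689412] [-0.001  0.002  0.001  0.     0.005 -0.   ]
```

```bash
python3 -m creep '[[0,[0,0,0],[0,0,0]],[0,[0,0,0],[0,0,0]],[0,[0,0,0],[0,0,0]]]'; python3 -c "
from h import *
s=read_state();print(s['eef_pos'],cv2.Rodrigues(s['eef_rot'])[0].round(3)[:,2],s['grip_width'],s['wrist_force'],s['ft_torque'])"
```

```text
clock: 4.65
eef_pos: [0.5077, -0.0739, 0.1052]
eef_rot: [-3.121, -0.331, -0.002]
wrist_force: [0.5, 0.8, -0.4]
grip_width: 0.0202
[ 0.50773763 -0.07389603  0.10524318] [ 0.001  0.003 -1.   ] 0.0202322768828187 [ 0.51971407  0.82536222 -0.36800441] [ 0.01544767 -0.00216819  0.03331511]
```

```bash
python3 -m creep '[[0,[0,0,20],[0,0,0]],[0,[0,0,35],[0,0,0]],[0,[0,0,35],[0,0,0]],[0,[0,0,15],[0,0,0]],[0,[0,0,0],[0,0,0]]]'; python3 - <<'E'
from h import *
s=read_state();print(s["eef_pos"],cv2.Rodrigues(s["eef_rot"])[0].round(3)[:,2],s['grip_width'],s['wrist_force'])
S=grab_frame("side")
cv2.imwrite("pics/a4.png",cv2.resize(S["image"][170:310,220:380],(640,560)))
E
```

```text
clock: 5.15
eef_pos: [0.5077, -0.0735, 0.2128]
eef_rot: [-3.121, -0.33, -0.003]
wrist_force: [-0.2, 0.1, -1.0]
grip_width: 0.0208
[ 0.50773054 -0.07346906  0.21283323] [ 0.001  0.004 -1.   ] 0.0207527122024392 [-0.15994155  0.06556606 -1.0146964 ]
```

View pics/a4.png

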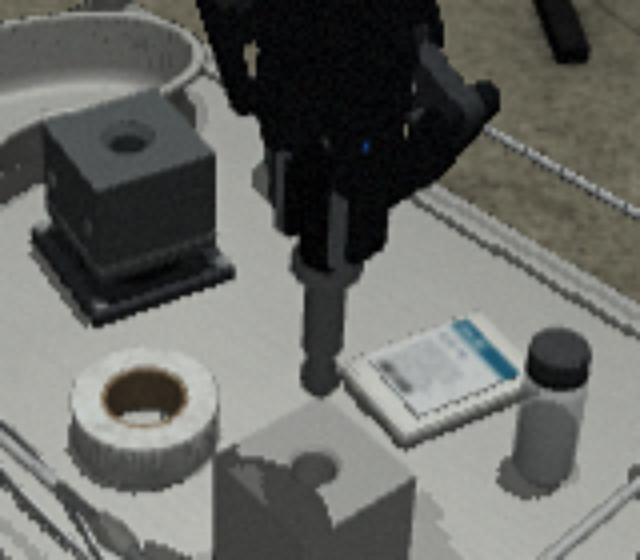

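```bash
python3 -m creep '[[0,[3,20,0],[0,0,0]],[0,[6,40,0],[0,0,0]],[0,[6,45,0],[0,0,0]],[0,[6,45,0],[0,0,0]],[0,[6,45,0],[0,0,0]],[0,[4,25,0],[0,0,0]],[0,[0,10,0],[0,0,0]],[0,[0,0,0],[0,0,0]]]'; python3 - <<'E'
from h import *
s=read_state();R=cv2.Rodrigues(s["eef_rot"])[0];p=s["eef_pos"];print(p,R.round(3)[:,2],s['grip_width'],s['wrist_force'])
E
```

```text
clock: 6.0
eef_pos: [0.5334, 0.1633, 0.1999]
eef_rot: [-3.123, -0.326, 0.02]
wrist_force: [0.2, -1.0, 0.1]
grip_width: 0.0208
[0.53338309 0.16334378 0.19994968] [-0.013  0.    -1.   ] 0.02084474320770168 [ 0.16191355 -0.9601612   0.11337987]
```

```bash
python3 -m creep '[[0,[5,-7,4],[0,-0.7,0]],[0,[0,0,0],[0,0,0]],[0,[0,0,0],[0,0,0]]]'; python3 - <<'E'
from h import *
s=read_state();R=cv2.Rodrigues(s["eef_rot"])[0];p=s["eef_pos"];print(p,R.round(4)[:,2],s['grip_width'],s['wrist_force'])
E
```

```text
clock: 6.3
eef_pos: [0.5377, 0.1525, 0.2026]
eef_rot: [3.124, 0.324, -0.004]
wrist_force: [-0.7, 0.4, -0.1]
grip_width: 0.0204
[0.53766369 0.15251432 0.2025562 ] [-0.0027 -0.0014 -1.    ] 0.020371491984306836 [-0.74812701  0.4404869  -0.11988749]
```

```bash
python3 -m creep '[[0,[1,3,0],[0,0,0]],[0,[0,0,0],[0,0,0]]]'; python3 - <<'E'
from h import *
s=read_state();R=cv2.Rodrigues(s["eef_rot"])[0];p=s["eef_pos"];print(p,R.round(4)[:,2],s['grip_width'],s['wrist_force'])
S=grab_frame("side");T=grab_frame("top")
a=cv2.resize(S["image"][150:250,212:292],(640,800),interpolation=cv2.INTER_CUBIC)[:600]
cv2.imwrite("pics/a5.png",a)
cv2.imwrite("pics/a5t.png",cv2.resize(T["image"][190:290,190:310],(600,500),interpolation=cv2.INTER_CUBIC))
k=lambda P:((proj(S,P)-[212,150])*8).round()
print("tip",k(p+R@[0,0,.102]),k(p+R@[0,0,.037]), "mouth pred",k((.5385,.156,.08)))
E
```

```text
clock: 6.5
eef_pos: [0.5389, 0.1539, 0.2029]
eef_rot: [3.124, 0.319, -0.004]
wrist_force: [0.4, 1.3, 0.0]
grip_width: 0.0205
[0.53891561 0.15385066 0.20287192] [-0.0022 -0.0015 -1.    ] 0.020519453593972663 [0.44721962 1.34091781 0.00365135]
tip [323. 370.] [317. 146.] mouth pred [320. 433.]
```

View pics/a5.png

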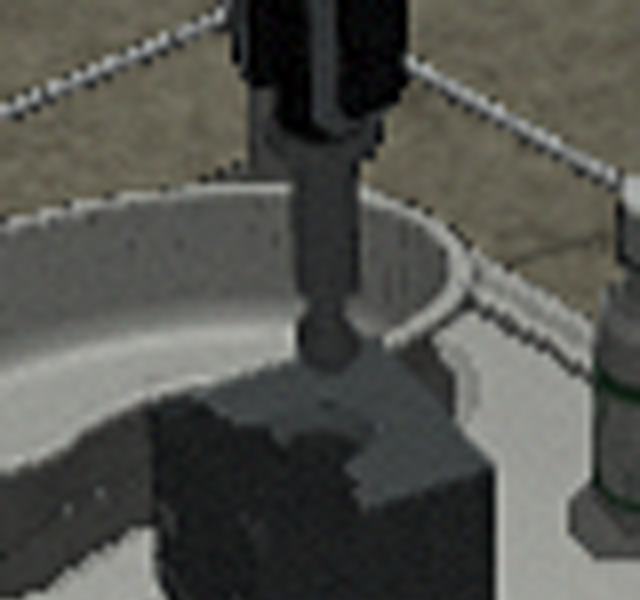

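View pics/a5t.png

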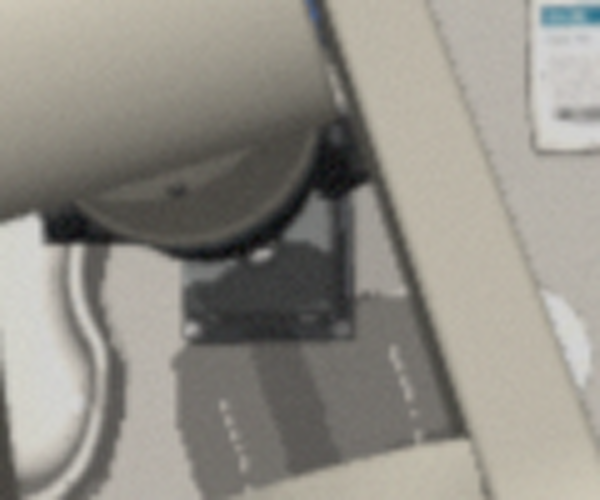

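```bash
python3 -m creep '[[0,[0,2,-8],[0,-0.1,0]],[0,[0,1,-8],[0,0,0]],[0,[0,0,0],[0,0,0]]]'; python3 - <<'E'
from h import *
s=read_state();R=cv2.Rodrigues(s["eef_rot"])[0];p=s["eef_pos"];print(p,R.round(4)[:,2],s['grip_width'],s['wrist_force'])
S=grab_frame("side")
cv2.imwrite("pics/a6.png",cv2.resize(S["image"][160:230,212:292],(640,560),interpolation=cv2.INTER_CUBIC))
E
```

```text
clock: 6.9
eef_pos: [0.5387, 0.1572, 0.1855]
eef_rot: [3.124, 0.32, -0.001]
wrist_force: [-0.9, 0.4, 0.0]
grip_width: 0.0203
[0.53865506 0.1571935  0.1855092 ] [-3.0e-04 -1.5e-03 -1.0e+00] 0.020327820185903667 [-0.91095165  0.3849036   0.04785022]
```

View pics/a6.png

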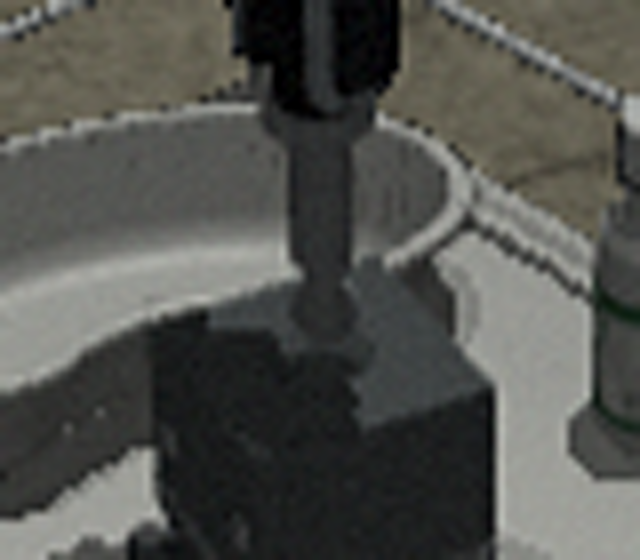

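```bash
python3 -m creep '[[0,[0,-1,-6],[0,0,0]],[0,[0,0,-6],[0,0,0]]]';python3 -m creep '[[0,[0,0,-5],[0,0,0]]]'; python3 -m creep '[[0,[0,0,-5],[0,0,0]]]'
```

```text
clock: 7.15
eef_pos: [0.5392, 0.1565, 0.1738]
eef_rot: [3.124, 0.321, 0.001]
wrist_force: [-1.6, 1.9, 5.9]
grip_width: 0.0207
clock: 7.25
eef_pos: [0.5387, 0.1568, 0.1684]
eef_rot: [3.125, 0.32, -0.0]
wrist_force: [-2.8, 3.7, 0.3]
grip_width: 0.0204
clock: 7.35
eef_pos: [0.5383, 0.157, 0.1627]
eef_rot: [-3.125, -0.32, 0.001]
wrist_force: [-1.5, 1.3, -0.7]
grip_width: 0.0207
```

```bash
python3 -m creep '[[0,[-0.5,0.5,-4],[0,0,0]]]';for i in 1; do python3 -m creep '[[0,[0,0,-3],[0,0,0]]]'; python3 -m creep '[[0,[0,0,-2],[0,0,0]]]'; done
```

```text
clock: 7.45
eef_pos: [0.5378, 0.1573, 0.1581]
eef_rot: [3.125, 0.32, -0.001]
wrist_force: [-0.4, -1.0, 0.5]
grip_width: 0.0207
clock: 7.55
eef_pos: [0.5378, 0.1572, 0.1545]
eef_rot: [3.124, 0.321, -0.002]
wrist_force: [0.6, -0.9, -0.2]
grip_width: 0.0201
clock: 7.65
eef_pos: [0.5379, 0.1571, 0.1521]
eef_rot: [3.124, 0.321, -0.002]
wrist_force: [-0.4, 1.3, -0.8]
grip_width: 0.0207
```

```bash
python3 -m creep '[[0,[0,0,-2],[0,0,0]]]'; python3 -m creep '[[0,[0,0,-2],[0,0,0]]]'
```

```text
clock: 7.75
eef_pos: [0.538, 0.1571, 0.1499]
eef_rot: [3.124, 0.321, -0.001]
wrist_force: [0.4, 1.3, 0.5]
grip_width: 0.0208
clock: 7.85
eef_pos: [0.5381, 0.1571, 0.1478]
eef_rot: [3.124, 0.32, -0.001]
wrist_force: [-1.2, 0.9, 0.1]
grip_width: 0.0207
```

```bash
python3 -m creep '[[0,[0,0,-1.5],[0,0,0]]]'; python3 -m creep '[[0,[0,0,-1.5],[0,0,0]]]'
```

```text
clock: 7.95
eef_pos: [0.5381, 0.1571, 0.1462]
eef_rot: [3.124, 0.32, -0.001]
wrist_force: [-1.0, 0.1, 0.0]
grip_width: 0.0207
clock: 8.05
eef_pos: [0.538, 0.1571, 0.1446]
eef_rot: [3.124, 0.32, -0.001]
wrist_force: [-1.0, 0.1, 0.4]
grip_width: 0.0206
```

```bash
python3 -m creep '[[0,[0,0,-1.5],[0,0,0]]]'; python3 -m creep '[[0,[0,0,-1.5],[0,0,0]]]'
```

```text
clock: 8.15
eef_pos: [0.538, 0.1571, 0.1431]
eef_rot: [3.124, 0.32, -0.001]
wrist_force: [-0.6, 0.4, 0.9]
grip_width: 0.0208
clock: 8.25
eef_pos: [0.538, 0.1571, 0.1416]
eef_rot: [3.124, 0.32, -0.001]
wrist_force: [-1.8, 0.3, 2.2]
grip_width: 0.0207
```

```bash
python3 -m creep '[[0,[0,0,-1.5],[0,0,0]]]'; python3 -m creep '[[0,[0,0,-1],[0,0,0]]]'
```

```text
clock: 8.35
eef_pos: [0.5381, 0.1571, 0.1403]
eef_rot: [3.124, 0.32, -0.001]
wrist_force: [-0.7, 0.4, 6.2]
grip_width: 0.0207
clock: 8.45
eef_pos: [0.5383, 0.1572, 0.1396]
eef_rot: [3.124, 0.32, -0.0]
wrist_force: [-1.4, 0.3, 6.1]
grip_width: 0.0209
```

```bash
python3 -m creep '[[0,[0,0,-1],[0,0,0]]]'; python3 -m creep '[[0,[0,0,-1],[0,0,0]]]'
```

```text
clock: 8.55
eef_pos: [0.5384, 0.1573, 0.1389]
eef_rot: [3.125, 0.32, 0.0]
wrist_force: [-2.5, 0.7, 6.9]
grip_width: 0.0206
clock: 8.65
eef_pos: [0.5385, 0.1574, 0.1383]
eef_rot: [3.125, 0.32, 0.001]
wrist_force: [-2.1, -0.5, 6.7]
grip_width: 0.0208
```

```bash
python3 -m creep '[[0,[0,0,-1],[0,0,0]]]'
```

```text
clock: 8.75
eef_pos: [0.5385, 0.1575, 0.1378]
eef_rot: [3.125, 0.32, 0.001]
wrist_force: [-3.3, 0.3, 8.0]
grip_width: 0.0208
```

```bash
python3 -m creep '[[0,[0,0,-1],[0,0,0]]]'
```

```text
clock: 8.85
eef_pos: [0.5385, 0.1576, 0.1373]
eef_rot: [3.125, 0.32, 0.001]
wrist_force: [-3.3, -0.1, 7.7]
grip_width: 0.0207
```

```bash
python3 -m creep '[[0,[-0.4,0,-1.5],[0,0,0]]]'
```

```text
clock: 8.95
eef_pos: [0.5384, 0.1577, 0.1364]
eef_rot: [-3.125, -0.32, -0.002]
wrist_force: [-3.0, -1.4, 8.7]
grip_width: 0.0207
```

```bash
python3 -m creep '[[0,[-0.4,-0.2,-1.5],[0,0,0]]]'
```

```text
clock: 9.05
eef_pos: [0.5382, 0.1576, 0.1352]
eef_rot: [-3.125, -0.32, -0.003]
wrist_force: [-0.6, 0.0, 0.8]
grip_width: 0.021
```

```bash
python3 -m creep '[[0,[-0.3,0,-1.5],[0,0,0]]]'
```

```text
clock: 9.15
eef_pos: [0.5381, 0.1576, 0.1338]
eef_rot: [-3.125, -0.32, -0.004]
wrist_force: [-0.1, -0.5, 2.3]
grip_width: 0.0206
```

```bash
python3 -m creep '[[0,[-0.3,0,-1.5],[0,0,0]]]'
```

```text
clock: 9.25
eef_pos: [0.5379, 0.1576, 0.1323]
eef_rot: [-3.125, -0.32, -0.005]
wrist_force: [-0.8, -0.4, 2.2]
grip_width: 0.0207
```

```bash
python3 -m creep '[[0,[0,0,-1.5],[0,0,0]]]';python3 -m creep '[[0,[0,0,-1.5],[0,0,0]]]'
```

```text
clock: 9.35
eef_pos: [0.538, 0.1576, 0.1307]
eef_rot: [-3.125, -0.32, -0.005]
wrist_force: [-1.2, -0.3, 2.6]
grip_width: 0.0207
clock: 9.45
eef_pos: [0.5381, 0.1576, 0.129]
eef_rot: [-3.125, -0.32, -0.005]
wrist_force: [-0.7, -1.4, 2.3]
grip_width: 0.0208
```

```bash
python3 -m creep '[[0,[0,0,-1.5],[0,0,0]]]'
```

```text
clock: 9.55
eef_pos: [0.538, 0.1575, 0.1272]
eef_rot: [-3.125, -0.32, -0.005]
wrist_force: [-1.6, -0.1, 1.9]
grip_width: 0.0209
```

```bash
python3 -m creep '[[0,[0,0,-1.5],[0,0,0]]]'
```

```text
clock: 9.65
eef_pos: [0.5378, 0.1575, 0.1254]
eef_rot: [-3.125, -0.32, -0.004]
wrist_force: [-0.8, -0.2, 1.8]
grip_width: 0.0212
```

```bash
python3 -m creep '[[0,[0,0,-1],[0,0,0]]]'
```

```text
clock: 9.75
eef_pos: [0.538, 0.1575, 0.1243]
eef_rot: [-3.125, -0.32, -0.004]
wrist_force: [-0.8, -0.5, 6.0]
grip_width: 0.0205
```

```bash
python3 -m creep '[[0,[0,0,-1],[0,0,0]]]'
```

```text
clock: 9.85
eef_pos: [0.5382, 0.1575, 0.1236]
eef_rot: [-3.125, -0.32, -0.005]
wrist_force: [-3.2, -0.4, 8.5]
grip_width: 0.0209
```

```bash
python3 -m creep '[[0,[0,0,-1],[0,0,0]]]'
```

```text
clock: 9.95
eef_pos: [0.5384, 0.1576, 0.1231]
eef_rot: [-3.125, -0.32, -0.005]
wrist_force: [-4.2, -1.7, 10.8]
grip_width: 0.0207
```

```bash
python3 -m creep '[[0,[-0.4,0,-1.3],[0,0,0]]]'
```

```text
clock: 10.05
eef_pos: [0.5383, 0.1577, 0.1226]
eef_rot: [-3.125, -0.321, -0.006]
wrist_force: [-3.3, -1.2, 13.1]
grip_width: 0.0207
```

```bash
python3 -m creep '[[0,[-0.4,0,-1.3],[0,0,0]]]'
```

```text
clock: 10.15
eef_pos: [0.5383, 0.1576, 0.1223]
eef_rot: [-3.125, -0.321, -0.007]
wrist_force: [-2.8, -1.7, 15.6]
grip_width: 0.0205
```

```bash
python3 -m creep '[[0,[-0.4,-0.2,1.5],[0,0,0]]]';python3 -m creep '[[0,[0,0,1.5],[0,0,0]]]'
```

```text
clock: 10.25
eef_pos: [0.538, 0.1575, 0.1244]
eef_rot: [-3.125, -0.321, -0.008]
wrist_force: [-2.8, 1.2, 2.9]
grip_width: 0.0207
clock: 10.35
eef_pos: [0.5378, 0.1575, 0.1259]
eef_rot: [-3.125, -0.321, -0.007]
wrist_force: [-1.4, -0.4, -1.1]
grip_width: 0.0209
```

```bash
python3 -m creep '[[0,[0,0,1],[0,0,0]]]';python3 -m creep '[[0,[0,0,1],[0,0,0]]]'
```

```text
clock: 10.45
eef_pos: [0.5376, 0.1574, 0.1268]
eef_rot: [-3.125, -0.321, -0.007]
wrist_force: [-0.5, 0.6, -0.9]
grip_width: 0.0204
clock: 10.55
eef_pos: [0.5375, 0.1574, 0.1276]
eef_rot: [-3.125, -0.321, -0.007]
wrist_force: [0.6, 1.1, -3.0]
grip_width: 0.0202
```

```bash
python3 -m creep '[[0,[0,0,1],[0,0,0]]]'
```

```text
clock: 10.65
eef_pos: [0.5374, 0.1573, 0.1282]
eef_rot: [3.125, 0.321, 0.006]
wrist_force: [1.7, 0.9, -6.2]
grip_width: 0.021
```

```bash
python3 -m creep '[[0,[0.2,0,1],[0,0,0]]]'
```

```text
clock: 10.75
eef_pos: [0.5374, 0.1573, 0.1286]
eef_rot: [3.125, 0.321, 0.005]
wrist_force: [0.8, 0.5, -7.9]
grip_width: 0.0203
```

```bash
python3 -m creep '[[0,[0.2,0,1],[0,0,0]]]'
```

```text
clock: 10.85
eef_pos: [0.5374, 0.1572, 0.1291]
eef_rot: [3.125, 0.32, 0.004]
wrist_force: [1.7, 1.0, -9.8]
grip_width: 0.0204
```

```bash
python3 -m creep '[[0,[0.2,0,1.1],[0,0,0]]]'
```

```text
clock: 10.95
eef_pos: [0.5373, 0.1572, 0.1296]
eef_rot: [3.125, 0.32, 0.003]
wrist_force: [2.1, 1.9, -12.2]
grip_width: 0.0205
```

```bash
python3 -m creep '[[0,[0.2,0,1.2],[0,0,0]]]'
```

```text
clock: 11.05
eef_pos: [0.5373, 0.1572, 0.1302]
eef_rot: [3.125, 0.32, 0.002]
wrist_force: [2.5, 1.0, -14.5]
grip_width: 0.0206
```

```bash
python3 -m creep '[[0,[0.2,0,0.9],[0,0,0]]]';python3 -m creep '[[0,[0,0,0.7],[0,0,0]]]'
```

```text
clock: 11.15
eef_pos: [0.5373, 0.1572, 0.1305]
eef_rot: [3.125, 0.32, 0.001]
wrist_force: [2.8, 0.9, -15.4]
grip_width: 0.0208
clock: 11.25
eef_pos: [0.5372, 0.1572, 0.1308]
eef_rot: [3.125, 0.32, 0.001]
wrist_force: [4.3, 1.7, -17.8]
grip_width: 0.0205
```

```bash
python3 -m creep '[[0,[0,0,0.7],[0,0,0]]]';python3 -m creep '[[0,[0,0,0.7],[0,0,0]]]'
```

```text
clock: 11.35
eef_pos: [0.5371, 0.1572, 0.1311]
eef_rot: [3.125, 0.32, 0.0]
wrist_force: [3.8, 1.6, -19.2]
grip_width: 0.0205
clock: 11.45
eef_pos: [0.537, 0.1571, 0.1314]
eef_rot: [3.125, 0.32, 0.0]
wrist_force: [4.7, 0.9, -20.7]
grip_width: 0.0207
```

```bash
python3 -m creep '[[0,[0.5,0,-0.7],[0,0,0]]]'
```

```text
clock: 11.55
eef_pos: [0.5374, 0.1572, 0.1306]
eef_rot: [3.125, 0.32, -0.0]
wrist_force: [1.5, 2.3, -16.1]
grip_width: 0.0204
```

```bash
python3 -m creep '[[0,[0.2,0,0.3],[0,0,0]]]'
```

```text
clock: 11.65
eef_pos: [0.5374, 0.1572, 0.1308]
eef_rot: [3.125, 0.32, -0.001]
wrist_force: [2.7, 1.2, -17.8]
grip_width: 0.0206
```

```bash
python3 -m creep '[[0,[0.2,0,0.3],[0,0,0]]]'
```

```text
clock: 11.75
eef_pos: [0.5374, 0.1572, 0.131]
eef_rot: [3.125, 0.32, -0.002]
wrist_force: [2.2, 2.0, -18.2]
grip_width: 0.0204
```

```bash
python3 -m creep '[[0,[0,0,-0.5],[0,0,0]]]'
```

```text
clock: 11.85
eef_pos: [0.5374, 0.1572, 0.1306]
eef_rot: [3.125, 0.32, -0.002]
wrist_force: [2.9, 2.1, -16.6]
grip_width: 0.0206
```

```bash
python3 -m creep '[[0,[0,0,0],[0,0,0]]]'
```

```text
clock: 11.95
eef_pos: [0.5375, 0.1572, 0.1306]
eef_rot: [3.125, 0.32, -0.002]
wrist_force: [3.1, 2.1, -17.1]
grip_width: 0.0206
```

```bash
python3 -m creep '[[0,[0,0,0],[0,0,0]]]'
```

```text
clock: 12.05
eef_pos: [0.5374, 0.1572, 0.1307]
eef_rot: [3.125, 0.32, -0.002]
wrist_force: [2.8, 1.5, -17.2]
grip_width: 0.0205
```

```bash
python3 -m creep '[[0,[0,0,0],[0,0,0]]]'
```

```text
clock: 12.15
eef_pos: [0.5374, 0.1572, 0.1307]
eef_rot: [3.125, 0.32, -0.002]
wrist_force: [1.9, 2.5, -17.3]
grip_width: 0.0209
```

```bash
python3 -m creep '[[0,[0,0,0],[0,0,0]]]'
```

```text
clock: 12.25
eef_pos: [0.5374, 0.1572, 0.1307]
eef_rot: [3.125, 0.32, -0.002]
wrist_force: [3.3, 2.3, -17.3]
grip_width: 0.0201
```

```bash
python3 -m creep '[[0,[0,0,0],[0,0,0]]]'
```

```text
clock: 12.35
eef_pos: [0.5374, 0.1572, 0.1307]
eef_rot: [3.125, 0.32, -0.002]
wrist_force: [2.0, 2.7, -16.0]
grip_width: 0.0206
```

```bash
python3 -m creep '[[0,[0,0,0],[0,0,0]]]'
```

```text
clock: 12.45
eef_pos: [0.5374, 0.1572, 0.1307]
eef_rot: [3.125, 0.32, -0.002]
wrist_force: [2.4, 2.4, -17.5]
grip_width: 0.0204
```

```bash
python3 -m creep '[[0,[0.2,0,-1.5],[0,0,0]],[0,[0.2,0,-1.5],[0,0,0]],[0,[0,0,-1],[0,0,0]]]'
```

```text
clock: 12.75
eef_pos: [0.5381, 0.1573, 0.1279]
eef_rot: [-3.125, -0.32, 0.001]
wrist_force: [-1.3, 1.2, -5.3]
grip_width: 0.0208
```

```bash
python3 -m creep '[[0,[0,0,-0.7],[0,0,0]],[0,[0,0,0],[0,0,0]]]'
```

```text
clock: 12.95
eef_pos: [0.5381, 0.1573, 0.1281]
eef_rot: [-3.125, -0.32, 0.001]
wrist_force: [-1.0, 0.2, -4.9]
grip_width: 0.0206
```

```bash
python3 -m creep '[[0,[0,0,-1.5],[0,0,0]],[0,[0,0,-0.5],[0,0,0]]]'; python3 -m creep '[[0,[0,0,0],[0,0,0]]]'
```

```text
clock: 13.15
eef_pos: [0.5383, 0.1574, 0.1269]
eef_rot: [-3.125, -0.32, -0.0]
wrist_force: [-1.7, 0.3, 0.8]
grip_width: 0.0208
clock: 13.25
eef_pos: [0.5382, 0.1574, 0.1271]
eef_rot: [-3.125, -0.32, -0.0]
wrist_force: [-1.5, 0.3, -1.1]
grip_width: 0.0206
```

```bash
python3 -m creep '[[0.3,[0,0,0],[0,0,0]],[0.6,[0,0,0],[0,0,0]],[0.8,[0,0,0],[0,0,0]],[0.8,[0,0,0],[0,0,0]],[0.8,[0,0,0],[0,0,0]]]'; python3 -m creep '[[0.8,[0,0,15],[0,0,0]],[0.8,[0,0,30],[0,0,0]],[0.8,[0,0,40],[0,0,0]],[0.8,[0,0,40],[0,0,0]],[0.8,[0,0,15],[0,0,0]],[0.8,[0,0,0],[0,0,0]]]';python3 - <<'E'
from h import *
S=grab_frame("side")
cv2.imwrite("pics/a7.png",cv2.resize(S["image"][140:340,190:430],(720,600),interpolation=cv2.INTER_CUBIC))
E
```

```text
clock: 13.75
eef_pos: [0.5406, 0.1574, 0.1285]
eef_rot: [-3.125, -0.321, -0.008]
wrist_force: [-0.2, 0.3, 0.7]
grip_width: 0.0685
clock: 14.35
eef_pos: [0.5392, 0.1568, 0.2727]
eef_rot: [3.125, 0.321, 0.005]
wrist_force: [1.0, 0.7, -0.4]
grip_width: 0.0685
```

View pics/a7.png

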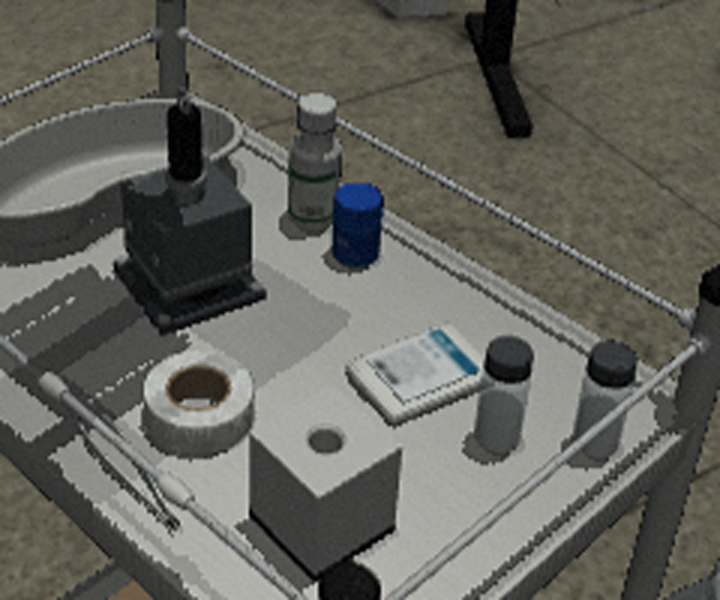

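The post stands upright in the holder, its eye at about (185,97) in the crop and the collar just above the mouth. The stand is empty and the bystanders look unmoved. I'll check the height and then hand in.

```bash
python3 - <<'E'
from h import *
S=grab_frame("side")
for g in(.040,.044,.0595): print(g,(proj(S,(.5382,.1565,.08+g+.037))-[190,140])*3,(proj(S,(.5382,.1565,.08+g-.028))-[190,140])*3)
s=read_state();print(s["qvel"].round(3),s["wrist_force"]);finish_job()
E
```

```text
0.04 [182.37824288  94.95264525] [184.9425214  177.68300047]
0.044 [182.21290184  89.61830931] [184.79109775 172.79767609]
0.0595 [181.56346065  68.66563213] [184.19667102 153.61990977]
[ 0.     0.024  0.026 -0.    -0.003  0.   ] [-0.54052868 -0.35966118  0.54025771]
the job is handed in; nothing more can be done
```

I took the post out of the stand and pressed it into the holder until it clicked home. It then held against the upward pull, so I let go and handed in the job. The hand-in reports no verdict.

- **Press:** the catches gave way at about 9 N. The stop then showed as a firm rise after about 17 mm of travel, and I pressed it to 15.6 N at the wrist.
- **Pull test:** the force rose slowly, but I overshot the 15 N target: the wrist read 20.7 N at its peak, or roughly 20 N on the holder without the post's weight. That is under the 22 N limit. I eased it back and held about 16–17 N at the wrist for roughly 0.6 s, and the post stayed in.
- **Release:** I brought the pull down to about zero, opened the fingers and raised the arm to 0.27 m.
- **Last picture:** the post stands upright and alone in the holder, and nothing else appears to have moved. Its eye sits where a grip height of about 40–44 mm above the mouth would put it, against the 59.5 mm limit.
- **Disagreements:** the network's point for the mouth in the side picture was off, at the block's centre, so I picked the mouth by hand. After that the two cameras still disagreed by about 2–3 mm, and I settled that by feel and by the view of the tip over the mouth.

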